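Find the loaded drill case and slide it into its stand

ROBOT

A 6-joint arm with a two-finger parallel gripper is mounted at the origin on a cart in front of the work surface, level with it; the furniture and walls round the work are solid. World frame = base frame: x ahead of the robot, y to its left, z up, the work surface at z = 0. Lengths are in mm, angles in degrees, forces in N, time in s.
With the tool pointing down it reaches from about 350 to 850 mm from the base axis. Payload 8.1 kg.
Tool frame: the origin (TCP) lies midway between the tips of the shut fingers; the grasp point (between the pads) lies 19 mm behind it (r.tcp_to_grasp is the distance from the TCP to the grasp point, in mm); z points along the fingers, y is the direction in which the jaws open and shut (so a half turn about z gives the same grasp; the last joint's range is limited). The gripper opens to 85 mm and grips with 20 to 120 N. Pads are 22 mm wide; open, the fingers measure 114 mm over their backs; the gripper's body (76 mm by 85 mm) begins 54 mm behind the grasp point. The pads swing forward as they close: fully open they stand 13 mm farther back than shut.
Start: joints at [67.128, 7.471, 85.268, -0, 87.261, -4.893], TCP at [185.184, 570.712, 231.292] pointing down, gripper open.
Joint ranges: [-169.43, 169.43], [-51.17, 129.36], [1.28, 143.12], [-76.62, 256.62], [0, 156.53], [-152.29, 152.29]. Speed limits (degrees/s): [136.94, 136.94, 159.86, 180, 180, 180].

INTERFACE

Orientations are given as [roll, pitch, yaw] about the fixed x, y, z axes, in that order (R = Rz(yaw) Ry(pitch) Rx(roll)).
In Python, from bench import r gives the robot as it stands.
- The arm moves only by the tool jog_arm, never from a script. Its argument "targets" is a list of rows, each a list of 7 numbers: the shift along the tool's x, y, z in m, then the turn, a rotation vector about the tool's x, y, z in rad, then the closure, from 0 (fully open) to 1 (shut). In form: [[dx, dy, dz, wx, wy, wz, claw], ...]. A call has 1 to 5 rows; each row is the pose to reach, as a shift and turn from the pose commanded when the call began, along the tool's axes at that moment; what a row does not reach only later rows make up. A row lasts 1/12 s, in which the tool goes at most 41.7 mm and 7.16 degrees, less where a joint would pass 70% of its speed; a pose out of reach is approached as far as the arm can. A call with a gripper value outside its range is refused whole. The fingers move at their own pace and stop on an object; "newtons" is the grip in N (left out, the last holds). Time passes only in rows, so rows that repeat a pose let the fingers close. It gives the time, the measured TCP pose, the force and the opening at its end, in the units of the state.
- r.sense(): the state, without advancing time (a new reading comes with each control period).
- r.snapshot(name): name is "scene" or "top"; returns a dict with "pixels" (480x640x3 uint8, red, green, blue), "fx", "fy", "cx", "cy" (pixels), "origin" and "attitude" of the camera in the world. Camera axes: x right, y down, z forward; pixel columns grow to the right and rows downward; lengths in mm; the calibration is good to about 2 mm. A picture is of the moment at which its call begins. There is no depth.
- r.hand_in(): hands the job in, once; it reports no verdict.
The state is a dict: "time": time; "joint_pos": joint angles; "qd": joint speeds; "joint_efforts": joint torques, N m; "tool_pos": TCP position; "tcp_rot": TCP orientation; "ft_force": force on the tool from outside, world axes, zero at the start; "wrist_torque": the same for the moment, N m; "finger_gap": finger opening in mm.
Only numpy, scipy, OpenCV 4.12 (cv2) and the standard library are available. Lean on these libraries where they do the work, as an engineer would, in place of code of your own. Each camera call takes 0.05 s, during which the arm holds its last target.

TASK

Two of the three identical closed drill cases on the bench are empty and one is loaded: lift them to find the loaded one by its weight, and slide that one into the wide bay of the stand, under the keeper strap and fully home against the end stop. Leave the two empty cases standing upright on the bench, let no case tip over, and leave everything else where it is.

Things in the scene. Friction and masses are not known exactly. Their poses are not given: they have to be found in the camera images.
- case_a_mid (a point): one of 3 identical closed grey drill cases (130 long x 32 thick x 100 high mm) standing on the bench on their long narrow side; tips easily if bumped. Point: its centre; x along the length, y across the thickness, z up. Ends alike. Empty: about 0.24 kg (0.20-0.29); loaded: about 0.67 kg (0.56-0.78), weight central; any may be the loaded one. Grip across the 32 mm near the top.
- case_b_mid (a point): one of 3 identical closed grey drill cases (130 long x 32 thick x 100 high mm) standing on the bench on their long narrow side; tips easily if bumped. Point: its centre; x along the length, y across the thickness, z up. Ends alike. Empty: about 0.24 kg (0.20-0.29); loaded: about 0.67 kg (0.56-0.78), weight central; any may be the loaded one. Grip across the 32 mm near the top.
- case_c_mid (a point): one of 3 identical closed grey drill cases (130 long x 32 thick x 100 high mm) standing on the bench on their long narrow side; tips easily if bumped. Point: its centre; x along the length, y across the thickness, z up. Ends alike. Empty: about 0.24 kg (0.20-0.29); loaded: about 0.67 kg (0.56-0.78), weight central; any may be the loaded one. Grip across the 32 mm near the top.
- stand: fixed aluminium stand left of the vice, base plate 200 (x) x 80 x 8 mm; origin under it, midway along x. x points into the bays from their open front, y left, z up. Case bay: upright slot centred on y=0, 36 mm wide, floor z=8, walls to z=48 with flared lips to 58, x=-88 to the end stop at x=+92 mm, open above and in front. The second bay (centre y=33.5) is 21 mm wide: too narrow
- strap (a point): centre of the underside of the keeper strap over the bay's far end (stand's x=68 to 92, z=112 to 118 mm, cheeks equally high at its sides). It stops a case being lowered in at its final place: set the case on the bay's floor some 35 to 45 mm nearer the open front, then slide it under the strap to the stop
- bay_home (a point): where a case's centre lies when fully home against the stop: x=27, y=0, z=58 mm in the stand's frame, same axes as the stand; not a visible thing. The fixed bench vice, 155 mm high above the bench, stands between this and the cases: carry over or round it
- speed_sensor: black speed sensor with a pale tip, 84 x 22 x 20 mm, lying; bystander, to be left alone; origin at the centre of its underside
- spanner_13: small combination spanner, 186 x 24 x 5 mm, lying flat; bystander, to be left alone; origin at the centre of its underside
- bearing_a: ball bearing, 52 mm across, 15 mm high, lying flat; bystander, to be left alone; origin at the centre of its underside

How it is judged:
By the outcome, as a careful person would: the job done as asked, in the order asked, and still so for the second after the job is handed in, with the robot touching nothing.
It also fails if it takes over 72 s, if anything falls off the work surface, if the arm or the gripper's body presses on something with over 40 N, if the wrist force passes 120 N, or if a joint passes its speed limit or range.

## Working session

There is one attempt and no reset: what is moved stays moved. The work goes in short steps, Python scripts to look and compute and a tool call to move; the robot and the scene stay as the last step left them, time stands still between calls to the robot, and variables do not carry over. Pictures are saved under pics/ and viewed, and the job is handed in when it is done.

Besides the shell and the picture viewer there is one more tool, called after "Call:" by a JSON object that holds its "api" and its "payload". jog_arm: Moves the arm, as the interface text tells. Its arguments: {"type":"object","properties":{"targets":{"type":"array","items":{"type":"array","items":{"type":"number"}}},"newtons":{"type":"number"}},"required":["targets"]}

```bash
ls; mkdir -p pics; python3 - <<'E'
from bench import r
import cv2,numpy as np
print(r.sense())
for n in("scene","top"):
    s=r.snapshot(n);cv2.imwrite(f"pics/{n}0.png",s["pixels"][:,:,::-1]);print({k:v for k,v in s.items() if k!="pixels"})
E
```

```text
pics
{'time': 0.0, 'joint_pos': array([ 6.71290549e+01,  7.51473791e+00,  8.53291336e+01, -8.67207189e-04,
        8.72644582e+01, -4.89276750e+00]), 'qd': array([-0.09466042, -0.08729381, -0.07280616,  0.03516514, -0.01328232,
       -0.02794903]), 'joint_efforts': array([ 5.52809815e-04, -5.69381225e+01, -5.00562644e+01, -4.45437990e-04,
        1.41718818e-02, -3.24832206e-05]), 'tool_pos': array([184.9531394 , 570.18714879, 230.24972158]), 'tcp_rot': array([-1.79891991e+02, -8.37657656e-03,  1.62021857e+02]), 'ft_force': array([-0.33627596,  0.79967091,  0.35752575]), 'wrist_torque': array([ 0.03828091,  0.05076193, -0.04124864]), 'finger_gap': 85.60397501031896}
{'fx': 545.4351045779127, 'fy': 545.4351045779127, 'cx': 317.7173866744384, 'cy': 240.0687699700949, 'origin': array([   5.15277047, -471.75334592,  914.81676072]), 'attitude': array([-1.36893793e+02,  5.00075428e-02, -4.38803490e+01])}
{'fx': 447.14560553510006, 'fy': 447.14560553510006, 'cx': 322.5772256912264, 'cy': 235.9698353517658, 'origin': array([365.84143093,  84.94320633, 917.787188  ]), 'attitude': array([-167.63331123,   -0.27475387,  -81.82113386])}
```

View pics/scene0.png

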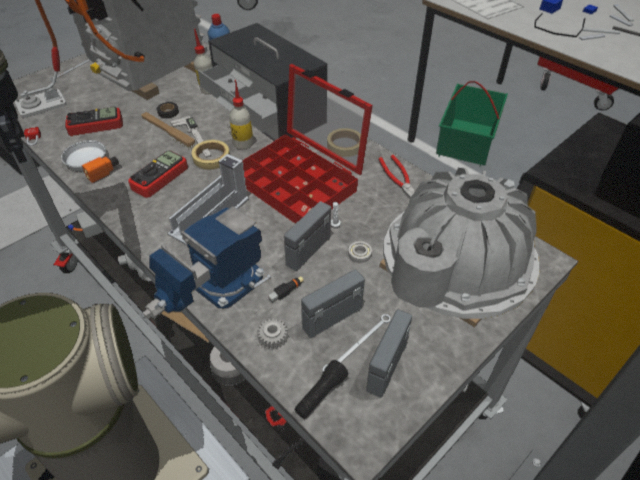

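View pics/top0.png

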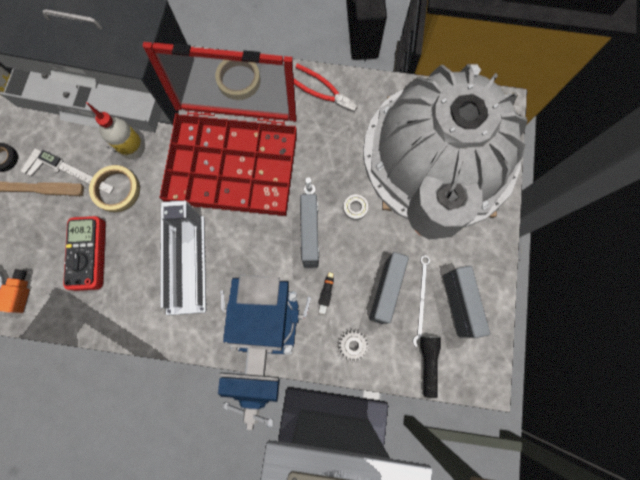

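The scene view shows three grey cases, at (308,236), (333,303) and (390,352). In the top view they are at (310,230), (388,287) and (465,300), and the stand is at (183,258) with the strap end at (175,210). I'll zoom in next.

```bash
python3 - <<'E'
import cv2
t=cv2.imread("pics/top0.png");s=cv2.imread("pics/scene0.png")
cv2.imwrite("pics/tz1.png",cv2.resize(t[170:350,290:500],None,fx=3.8,fy=3.3333,interpolation=cv2.INTER_CUBIC)[:600,:800])
cv2.imwrite("pics/tz2.png",cv2.resize(t[190:330,145:305],None,fx=4,fy=4,interpolation=cv2.INTER_CUBIC))
cv2.imwrite("pics/sz1.png",cv2.resize(s[190:410,260:430],None,fx=2.7,fy=2.7,interpolation=cv2.INTER_CUBIC))
cv2.imwrite("pics/sz2.png",cv2.resize(s[140:320,130:290],None,fx=3.3,fy=3.3,interpolation=cv2.INTER_CUBIC))
E
```

```text
(no output)
```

View pics/tz1.png

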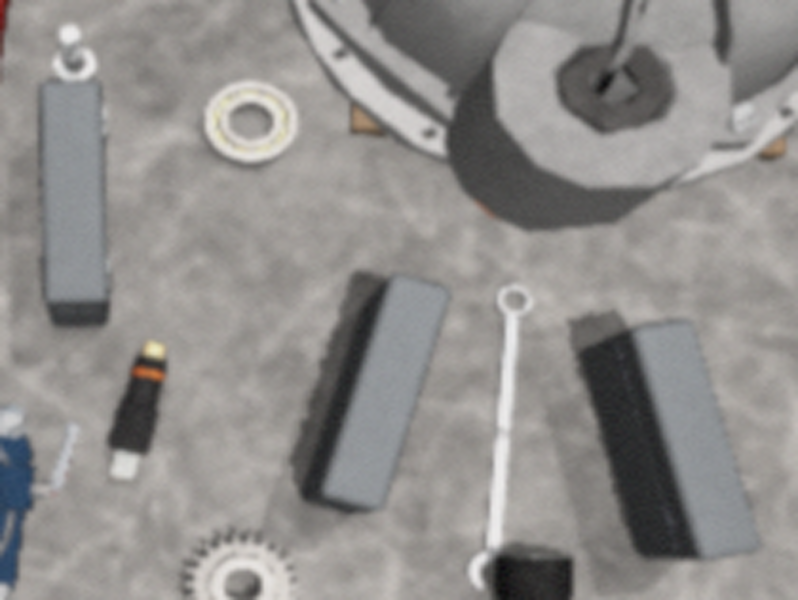

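View pics/tz2.png

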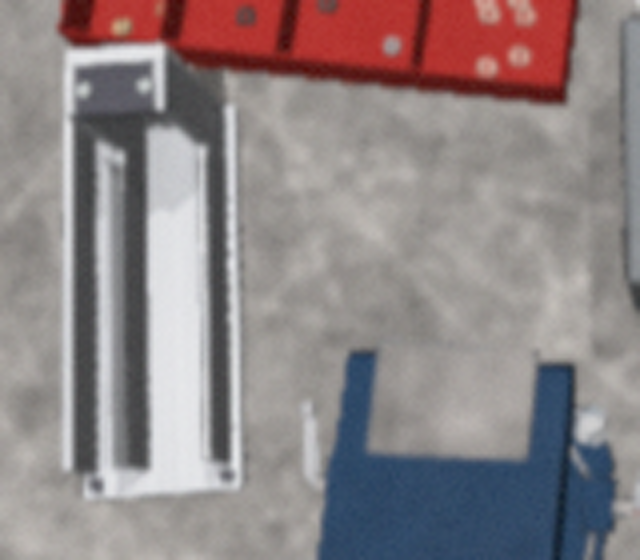

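View pics/sz1.png

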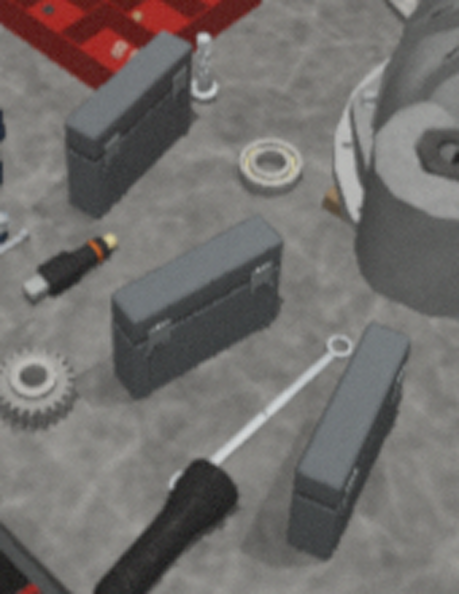

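View pics/sz2.png

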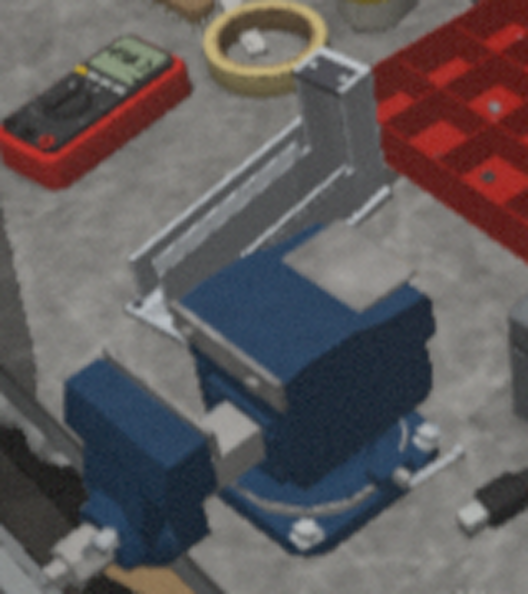

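```bash
cat > h.py <<'E'
import numpy as np,cv2,math
from scipy.spatial.transform import Rotation as R
from bench import r
def cam(s):
    return s["fx"],s["fy"],s["cx"],s["cy"],np.array(s["origin"]),R.from_euler("xyz",s["attitude"],degrees=True).as_matrix()
def ray(s,u,v,z):
    fx,fy,cx,cy,o,A=cam(s); d=A@np.array([(u-cx)/fx,(v-cy)/fy,1]); return o+d*(z-o[2])/d[2]
def proj(s,p):
    fx,fy,cx,cy,o,A=cam(s); q=A.T@(np.array(p)-o); return np.array([cx+fx*q[0]/q[2],cy+fy*q[1]/q[2]])
def tops(s,rois,z=100):
    im=s["pixels"].astype(int); b=im[:,:,2]-im[:,:,0]; br=im.sum(2)
    out=[]
    for (x0,y0,x1,y1) in rois:
        m=((b>8)&(br>270)&(br<450)).astype(np.uint8)
        k=np.zeros_like(m);k[y0:y1,x0:x1]=m[y0:y1,x0:x1]
        k=cv2.morphologyEx(k,cv2.MORPH_OPEN,np.ones((3,3)))
        c=max(cv2.findContours(k,cv2.RETR_EXTERNAL,cv2.CHAIN_APPROX_NONE)[0],key=cv2.contourArea)
        P=np.array([ray(s,u,v,z)[:2] for u,v in c[:,0,:]],np.float32)
        (cx,cy),(w,h),a=cv2.minAreaRect(P)
        if w<h: w,h,a=h,w,a+90
        a=(a+90)%180-90
        out.append((round(cx,1),round(cy,1),round(w,1),round(h,1),round(a,1)))
    return out
E
python3 - <<'E'
from h import *
t=r.snapshot("top");s=r.snapshot("scene")
for i in [(310,225),(388,285),(462,290),(340,280)]: print(t["pixels"][i[1],i[0]])
print("top",tops(t,[(290,185,325,270),(365,240,412,330),(440,260,495,345)]))
print("scene px",[s["pixels"][v,u] for u,v in[(310,222),(330,290),(393,345)]])
T=lambda x,y:(145+x/4,190+y/4)
for n,(x,y),z in [("front L",(83,495),8),("front R",(240,489),8),("Rwall out far",(236,110),48),("Rwall out near",(240,480),48),("strap far L",(66,52),118),("strap far R",(165,45),118),("strap near L",(75,116),118),("strap near R",(155,109),118),("Lwall near",(66,470),58),("Lwall far",(66,118),58)]:
    print(n,ray(t,*T(x,y),z).round(1))
S=lambda x,y:(130+x/3.3,140+y/3.3)
for n,(x,y),z in [("strap topL",(330,48),118),("topR",(372,72),118),("nearL",(295,66),118),("nearR",(343,97),118)]:
    print(n,ray(s,*S(x,y),z).round(1))
E
```

```text
[145 148 152]
[147 150 154]
[110 114 116]
[175 172 169]Traceback (most recent call last):
  File "<stdin>", line 4, in <module>
  File "h.py", line 17, in tops
    c=max(cv2.findContours(k,cv2.RETR_EXTERNAL,cv2.CHAIN_APPROX_NONE)[0],key=cv2.contourArea)
ValueError: max() iterable argument is empty
```

```bash
python3 - <<'E'
import re
t=open('h.py').read()
t=t.replace('im=s["pixels"].astype(int)','im=cv2.GaussianBlur(s["pixels"],(3,3),0).astype(int)').replace('(b>8)&(br>270)&(br<450)','(b>1)&(br>370)&(br<500)')
open('h.py','w').write(t)
E
python3 - <<'E'
from h import *
t=r.snapshot("top");s=r.snapshot("scene")
print("top",tops(t,[(290,185,325,270),(365,240,412,330),(440,260,495,345)]))
print("scene px",[s["pixels"][v,u] for u,v in[(310,222),(330,290),(393,345)]])
T=lambda x,y:(145+x/4,190+y/4)
for n,(x,y),z in [("front L",(83,495),8),("front R",(240,489),8),("Rwall out far",(236,110),48),("Rwall out near",(240,480),48),("strap far L",(66,52),118),("strap far R",(165,45),118),("strap near L",(75,116),118),("strap near R",(155,109),118),("Lwall near",(66,470),58),("Lwall far",(66,118),58)]:
    print(n,ray(t,*T(x,y),z).round(1))
S=lambda x,y:(130+x/3.3,140+y/3.3)
for n,(x,y),z in [("strap topL",(330,48),118),("topR",(372,72),118),("nearL",(295,66),118),("nearR",(343,97),118)]:
    print(n,ray(s,*S(x,y),z).round(1))
for c in ((490,94),(404,-47),(388,-195)):
  print(c, proj(s,(*c,100)))
E
```

```text
top [(559.4, 134.6, 126.0, 28.6, 9.7), (468.8, -32.4, 125.6, 28.2, -9.2), (464.0, -181.2, 127.0, 27.5, 19.5)]
scene px [array([118, 120, 123], dtype=uint8), array([113, 119, 121], dtype=uint8), array([113, 119, 122], dtype=uint8)]
front L [361.  397.2   8. ]
front R [375.1 320.1   8. ]
Rwall out far [558.7 348.9  48. ]
Rwall out near [378.9 310.6  48. ]
strap far L [559.1 411.2 118. ]
strap far R [569.1 366.5 118. ]
strap near L [529.7 400.4 118. ]
strap near R [538.3 364.7 118. ]
Lwall near [371.6 390.6  58. ]
Lwall far [540.4 428.2  58. ]
strap topL [563.9 407.1 118. ]
topR [568.5 365.2 118. ]
nearL [533.7 408.  118. ]
nearR [537.  357.6 118. ]
(490, 94) [296.96716086 246.86527601]
(404, -47) [314.29879706 312.26801132]
(388, -195) [368.42399042 370.00180526]
```

```bash
cat >> h.py <<'E'
def rows(x,y,z,yaw):
    s=r.sense(); p=s["tool_pos"]; A=R.from_euler("xyz",s["tcp_rot"],degrees=True)
    B=R.from_euler("xyz",[180,0,yaw],degrees=True)
    d=A.as_matrix().T@(np.array([x,y,z])-p)/1000; w=(A.inv()*B).as_rotvec()
    print("t",round(s["time"],2),"p",p.round(1),"rpy",s["tcp_rot"].round(1),"F",s["ft_force"].round(2),"gap",round(s["finger_gap"],1))
    print("  shift",d.round(4).tolist(),"turn",w.round(4).tolist(),"rows>=",round(max(np.linalg.norm(d)*1000/41.7,np.degrees(np.linalg.norm(w))/7.16),1))
E
python3 - <<'E'
from h import *
import h
s=r.snapshot("scene");t=r.snapshot("top")
im=cv2.GaussianBlur(s["pixels"],(3,3),0).astype(int)
m=((im[:,:,2]-im[:,:,0]>1)&(im.sum(2)>325)&(im.sum(2)<400)).astype(np.uint8)
for x0,y0,x1,y1 in [(280,195,335,260),(298,265,370,320),(365,305,415,385)]:
    k=np.zeros_like(m);k[y0:y1,x0:x1]=m[y0:y1,x0:x1];k=cv2.morphologyEx(k,cv2.MORPH_OPEN,np.ones((3,3)))
    c=max(cv2.findContours(k,cv2.RETR_EXTERNAL,cv2.CHAIN_APPROX_NONE)[0],key=cv2.contourArea)
    P=np.array([ray(s,u,v,100)[:2] for u,v in c[:,0,:]],np.float32); print(cv2.minAreaRect(P))
# overlay of predicted stand points
a=np.radians(12);O=np.array([468.5,366.7]);ex=np.array([np.cos(a),np.sin(a)]);ey=np.array([-ex[1],ex[0]])
W=lambda x,y,z:np.array([*(O+x*ex+y*ey),z])
K=[[(-100,-27,8),(-100,53,8),(100,53,8),(100,-27,8)],[(-88,-18,8),(-88,18,8),(92,18,8),(92,-18,8)],[(68,-18,118),(68,18,118),(92,18,118),(92,-18,118)],[(-88,18,48),(68,18,48)],[(-88,-18,48),(68,-18,48)]]
for n,q,box,f in(("t",t,(145,190,305,330),5),("s",s,(150,150,270,260),5)):
    x0,y0,x1,y1=box;i=cv2.resize(q["pixels"][y0:y1,x0:x1,::-1],None,fx=f,fy=f,interpolation=cv2.INTER_CUBIC)
    for k in K: cv2.polylines(i,[np.array([(proj(q,W(*p))+.5-[x0,y0])*f for p in k]).astype(np.int32)],len(k)>2,(0,255,0),1)
    cv2.imwrite(f"pics/ov_{n}.png",i)
rows(559,135,170,189.7)
E
```

```text
((557.7618408203125, 135.29637145996094), (122.39091491699219, 27.035707473754883), 8.829282760620117)
((468.4509582519531, -30.953296661376953), (29.2171573638916, 125.3071060180664), 80.94622039794922)
((463.53466796875, -179.421630859375), (125.98085021972656, 29.053646087646484), 19.3436336517334)
t 0.4 p [185.1 570.7 231.1] rpy [-180.   -0.  162.] F [ 0.33 -0.3  -0.91] gap 85.4
  shift [-0.4901, -0.299, 0.0612] turn [-0.0002, -0.0001, -0.4831] rows>= 13.8
```

View pics/ov_t.png

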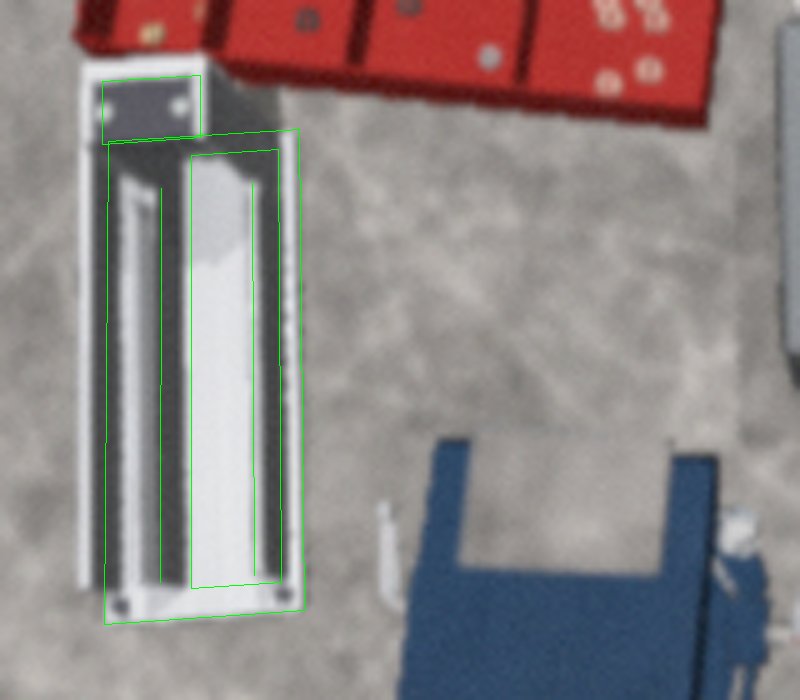

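View pics/ov_s.png

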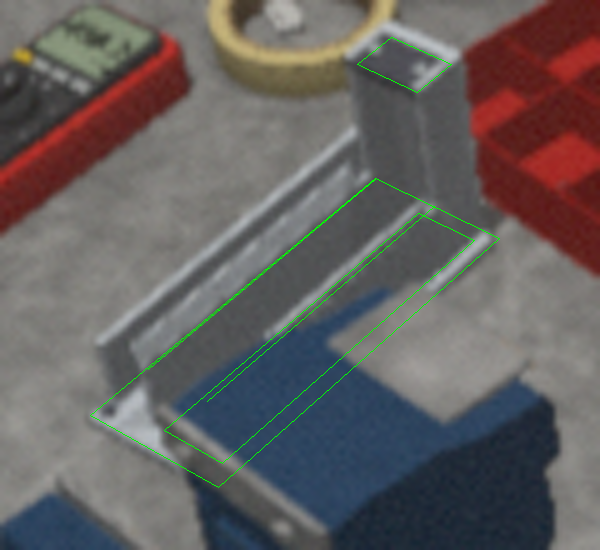

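The overlay agrees to about 1–2 mm. I put the stand origin at about (468.5, 367.3) with yaw 12.2°. The two views also agree on the cases within 2 mm. I'll move to case A.

Call:
{"api": "jog_arm", "payload": {"targets": [[-0.49,-0.299,0.02,0,0,-0.483,0],[-0.49,-0.299,0.02,0,0,-0.483,0],[-0.49,-0.299,0.02,0,0,-0.483,0],[-0.49,-0.299,0.02,0,0,-0.483,0],[-0.49,-0.299,0.02,0,0,-0.483,0]], "newtons": 60}}

```text
time: 0.82
tool_pos: [315.1, 419.3, 224.5]
tcp_rot: [180.0, 0.0, -169.8]
ft_force: [1.1, 0.5, -0.3]
finger_gap: 85.5
```

```bash
python3 -c "
from h import *
rows(558.8,135,200,189.5)"
```

```text
t 0.82 p [315.1 419.3 224.5] rpy [ 180.     0.  -169.8] F [ 1.06  0.53 -0.28] gap 85.5
  shift [-0.1897, -0.3228, 0.0244] turn [0.0005, 0.0003, 0.0115] rows>= 9.0
```

Call:
{"api": "jog_arm", "payload": {"targets": [[-0.19,-0.323,0.024,0,0,0.0115,0],[-0.19,-0.323,0.024,0,0,0.0115,0],[-0.19,-0.323,0.024,0,0,0.0115,0],[-0.19,-0.323,0.024,0,0,0.0115,0],[-0.19,-0.323,0.024,0,0,0.0115,0]]}}

```text
time: 1.23
tool_pos: [449.7, 259.8, 211.3]
tcp_rot: [180.0, 0.0, -171.0]
ft_force: [0.2, 1.0, 0.3]
finger_gap: 85.3
```

```bash
python3 -c "
from h import *
rows(558.8,135,170,189.5)"
```

```text
t 1.23 p [449.7 259.8 211.3] rpy [ 180.    0. -171.] F [0.18 0.98 0.33] gap 85.3
  shift [-0.0881, -0.1404, 0.0414] turn [0.0002, 0.0007, -0.008] rows>= 4.1
```

Call:
{"api": "jog_arm", "payload": {"targets": [[-0.088,-0.14,0.041,0,0,-0.008,0],[-0.088,-0.14,0.041,0,0,-0.008,0],[-0.088,-0.14,0.041,0,0,-0.008,0],[-0.088,-0.14,0.041,0,0,-0.008,0],[-0.088,-0.14,0.041,0,0,-0.008,0]]}}

```text
time: 1.65
tool_pos: [559.9, 131.4, 167.8]
tcp_rot: [-179.9, -0.1, -170.8]
ft_force: [0.1, 1.2, 0.2]
finger_gap: 85.2
```

```bash
python3 -c "
from h import *
rows(558.8,135,62,189.5)"
```

```text
t 1.65 p [559.9 131.4 167.8] rpy [-1.799e+02 -1.000e-01 -1.708e+02] F [0.13 1.23 0.18] gap 85.2
  shift [0.0003, 0.004, 0.1058] turn [-0.0023, -0.0016, -0.0046] rows>= 2.5
```

Call:
{"api": "jog_arm", "payload": {"targets": [[0,0.004,0.035,0,0,-0.005,0],[0,0.004,0.07,0,0,-0.005,0],[0,0.004,0.1,0,0,-0.005,0],[0,0.004,0.106,0,0,-0.005,0],[0,0.004,0.106,0,0,-0.005,0]]}}

```text
time: 2.07
tool_pos: [554.4, 140.7, 61.4]
tcp_rot: [180.0, -0.3, -170.2]
ft_force: [0.4, 0.4, 0.4]
finger_gap: 85.3
```

```bash
python3 -c "
from h import *
rows(558.8,135,62,189.5)"
```

```text
t 2.07 p [554.4 140.7  61.4] rpy [ 180.    -0.3 -170.2] F [0.38 0.43 0.44] gap 85.3
  shift [-0.0034, -0.0064, -0.0006] turn [0.0001, -0.0059, 0.005] rows>= 0.2
```

Call:
{"api": "jog_arm", "payload": {"targets": [[-0.0034,-0.0064,0,0,-0.005,0.005,0],[-0.0034,-0.0064,0,0,-0.005,0.005,0],[-0.0034,-0.0064,0,0,-0.005,0.005,0]]}}

```text
time: 2.32
tool_pos: [563.6, 135.3, 67.1]
tcp_rot: [-180.0, 0.6, -170.5]
ft_force: [0.1, 0.5, -0.9]
finger_gap: 85.7
```

```bash
python3 -c "
from h import *
rows(558.8,135,62,189.5)"
```

```text
t 2.32 p [563.6 135.3  67.1] rpy [-180.     0.6 -170.5] F [ 0.15  0.54 -0.87] gap 85.7
  shift [0.0049, 0.0005, 0.0051] turn [-0.0002, 0.0098, -0.0005] rows>= 0.2
```

Call:
{"api": "jog_arm", "payload": {"targets": [[0,0,0,0,0,0,0],[0,0,0,0,0,0,0],[0,0,0,0,0,0,0]]}}

```text
time: 2.57
tool_pos: [561.8, 135.4, 65.0]
tcp_rot: [180.0, 0.4, -170.5]
ft_force: [-0.3, 0.5, -0.8]
finger_gap: 85.3
```

```bash
python3 -c "
from h import *
rows(558.8,135,62,189.5)"
```

```text
t 2.57 p [561.8 135.4  65. ] rpy [ 180.     0.4 -170.5] F [-0.26  0.47 -0.75] gap 85.3
  shift [0.003, 0.0001, 0.003] turn [0.0001, 0.0063, -0.0001] rows>= 0.1
```

Call:
{"api": "jog_arm", "payload": {"targets": [[0.002,0,0.002,0,0.004,0,0.3],[0.002,0,0.002,0,0.004,0,0.6],[0.002,0,0.002,0,0.004,0,0.8],[0.002,0,0.002,0,0.004,0,0.8],[0.002,0,0.002,0,0.004,0,0.8]], "newtons": 60}}

```text
time: 2.98
tool_pos: [559.4, 135.0, 62.2]
tcp_rot: [180.0, 0.1, -170.5]
ft_force: [0.0, -0.6, -1.9]
finger_gap: 31.4
```

```bash
python3 -c "
from h import *
rows(558.8,135,62,189.5)"
```

```text
t 2.98 p [559.4 135.   62.2] rpy [ 1.800e+02  1.000e-01 -1.705e+02] F [ 0.01 -0.62 -1.88] gap 31.4
  shift [0.0006, 0.0001, 0.0002] turn [0.0001, 0.0011, -0.0001] rows>= 0.0
```

Call:
{"api": "jog_arm", "payload": {"targets": [[0,0,0,0,0,0,0.8],[0,0,-0.006,0,0,0,0.8],[0,0,-0.015,0,0,0,0.8],[0,0,-0.022,0,0,0,0.8],[0,0,-0.025,0,0,0,0.8]]}}

```text
time: 3.4
tool_pos: [560.3, 135.1, 89.1]
tcp_rot: [-180.0, 0.2, -170.5]
ft_force: [-0.1, -1.1, -2.6]
finger_gap: 31.2
```

Call:
{"api": "jog_arm", "payload": {"targets": [[0,0,0,0,0,0,0.8],[0,0,0,0,0,0,0.8],[0,0,0,0,0,0,0.8],[0,0,0,0,0,0,0.8],[0,0,0,0,0,0,0.8]]}}

```text
time: 3.82
tool_pos: [559.0, 134.9, 86.6]
tcp_rot: [180.0, 0.0, -170.5]
ft_force: [0.2, -0.8, -1.6]
finger_gap: 31.5
```

Call:
{"api": "jog_arm", "payload": {"targets": [[0,0,0,0,0,0,0.8],[0,0,0,0,0,0,0.8],[0,0,0,0,0,0,0.8]]}}

```text
time: 4.07
tool_pos: [559.3, 134.9, 87.0]
tcp_rot: [-180.0, 0.0, -170.5]
ft_force: [0.5, -0.4, -3.2]
finger_gap: 31.4
```

Call:
{"api": "jog_arm", "payload": {"targets": [[0,0,0,0,0,0,0.8]]}}

```text
time: 4.15
tool_pos: [559.3, 134.9, 87.1]
tcp_rot: [180.0, 0.1, -170.5]
ft_force: [0.6, 0.7, -2.8]
finger_gap: 31.2
```

```bash
python3 -c "
from h import *
rows(558.8,135,63,189.5)"
```

```text
t 4.15 p [559.3 134.9  87.1] rpy [ 1.800e+02  1.000e-01 -1.705e+02] F [ 0.61  0.74 -2.76] gap 31.2
  shift [0.0005, 0.0002, 0.0241] turn [0.0, 0.001, -0.0001] rows>= 0.6
```

Case A pulls about 2.6 N, so it is empty. I'll set it down where it was.

Call:
{"api": "jog_arm", "payload": {"targets": [[0,0,0.01,0,0,0,0.8],[0,0,0.018,0,0,0,0.8],[0,0,0.0235,0,0,0,0.8],[0,0,0.0245,0,0,0,0.8],[0,0,0.0245,0,0,0,0.8]]}}

```text
time: 4.57
tool_pos: [558.9, 135.1, 62.0]
tcp_rot: [180.0, -0.0, -170.5]
ft_force: [-1.4, 0.4, -0.1]
finger_gap: 31.4
```

Call:
{"api": "jog_arm", "payload": {"targets": [[0,0,0,0,0,0,0.8],[0,0,0,0,0,0,0.8],[0,0,0,0,0,0,0.8]]}}

```text
time: 4.82
tool_pos: [559.1, 134.8, 62.0]
tcp_rot: [-180.0, 0.0, -170.5]
ft_force: [-0.2, 0.6, -3.6]
finger_gap: 31.6
```

Call:
{"api": "jog_arm", "payload": {"targets": [[0,0,0.0005,0,0,0,0.6],[0,0,0.0005,0,0,0,0.4],[0,0,0.0005,0,0,0,0.1],[0,0,0,0,0,0,0],[0,0,0,0,0,0,0]]}}

```text
time: 5.23
tool_pos: [559.6, 134.9, 63.0]
tcp_rot: [-180.0, 0.1, -170.5]
ft_force: [-0.1, 0.4, 0.5]
finger_gap: 80.4
```

```bash
python3 -c "
from h import *
rows(468.6,-31.7,170,170.9)"
```

```text
t 5.23 p [559.6 134.9  63. ] rpy [-1.800e+02  1.000e-01 -1.705e+02] F [-0.08  0.44  0.47] gap 80.4
  shift [0.1171, -0.1494, -0.1072] turn [0.0002, 0.0016, 0.3245] rows>= 5.2
```

Call:
{"api": "jog_arm", "payload": {"targets": [[0,0,-0.04,0,0,0,0],[0,0,-0.08,0,0,0,0],[0,0,-0.107,0,0,0,0],[0.117,-0.149,-0.107,0,0,0.3245,0],[0.117,-0.149,-0.107,0,0,0.3245,0]]}}

```text
time: 5.65
tool_pos: [521.4, 62.3, 173.0]
tcp_rot: [179.9, 0.4, 175.1]
ft_force: [-0.7, -1.1, -1.0]
finger_gap: 85.4
```

```bash
python3 -c "
from h import *
rows(468.6,-31.7,165,170.9)"
```

```text
t 5.65 p [521.4  62.3 173. ] rpy [179.9   0.4 175.1] F [-0.69 -1.11 -1.  ] gap 85.4
  shift [0.0445, -0.0982, 0.0076] turn [0.0013, 0.0075, 0.0726] rows>= 2.6
```

Call:
{"api": "jog_arm", "payload": {"targets": [[0.0445,-0.098,0.007,0,0.004,0.0726,0],[0.0445,-0.098,0.007,0,0.004,0.0726,0],[0.0445,-0.098,0.007,0,0.004,0.0726,0],[0.0445,-0.098,0.007,0,0.004,0.0726,0],[0.0445,-0.098,0.007,0,0.004,0.0726,0]]}}

```text
time: 6.07
tool_pos: [466.5, -33.1, 162.8]
tcp_rot: [180.0, -0.1, 170.8]
ft_force: [-0.1, 0.8, 0.5]
finger_gap: 85.6
```

```bash
python3 -c "
from h import *
rows(468.6,-31.7,62,170.9)"
```

```text
t 6.07 p [466.5 -33.1 162.8] rpy [ 1.800e+02 -1.000e-01  1.708e+02] F [-0.09  0.75  0.53] gap 85.6
  shift [-0.0021, 0.0017, 0.1008] turn [0.0003, -0.0022, -0.001] rows>= 2.4
```

Call:
{"api": "jog_arm", "payload": {"targets": [[-0.002,0.002,0.035,0,0,0,0],[-0.002,0.002,0.07,0,0,0,0],[-0.002,0.002,0.095,0,0,0,0],[-0.002,0.002,0.101,0,0,0,0],[-0.002,0.002,0.101,0,0,0,0]]}}

```text
time: 6.48
tool_pos: [467.2, -29.2, 59.6]
tcp_rot: [180.0, -0.4, 171.1]
ft_force: [0.1, 0.2, -0.2]
finger_gap: 85.4
```

Call:
{"api": "jog_arm", "payload": {"targets": [[0,0,0,0,0,0,0],[0,0,0,0,0,0,0],[0,0,0,0,0,0,0]]}}

```text
time: 6.73
tool_pos: [470.6, -30.5, 63.7]
tcp_rot: [180.0, 0.0, 171.0]
ft_force: [-0.6, 0.3, 1.1]
finger_gap: 85.4
```

```bash
python3 -c "
from h import *
rows(468.6,-31.7,62,170.9)"
```

```text
t 6.73 p [470.6 -30.5  63.7] rpy [180.   0. 171.] F [-0.58  0.31  1.12] gap 85.4
  shift [0.0018, -0.0015, 0.0017] turn [0.0001, 0.0007, 0.0023] rows>= 0.1
```

Call:
{"api": "jog_arm", "payload": {"targets": [[0.001,-0.001,0.001,0,0,0.002,0.3],[0.001,-0.001,0.001,0,0,0.002,0.6],[0.001,-0.001,0.001,0,0,0.002,0.8],[0.001,-0.001,0.001,0,0,0.002,0.8],[0.001,-0.001,0.001,0,0,0.002,0.8]]}}

```text
time: 7.15
tool_pos: [467.9, -31.4, 60.9]
tcp_rot: [180.0, -0.1, 170.9]
ft_force: [-0.4, 0.5, -2.7]
finger_gap: 31.5
```

Call:
{"api": "jog_arm", "payload": {"targets": [[0,0,0,0,0,0,0.8],[0,0,-0.006,0,0,0,0.8],[0,0,-0.015,0,0,0,0.8],[0,0,-0.022,0,0,0,0.8],[0,0,-0.025,0,0,0,0.8]]}}

```text
time: 7.57
tool_pos: [468.4, -31.3, 87.1]
tcp_rot: [180.0, -0.1, 170.9]
ft_force: [0.6, 0.3, -2.1]
finger_gap: 31.4
```

Call:
{"api": "jog_arm", "payload": {"targets": [[0,0,0,0,0,0,0.8],[0,0,0,0,0,0,0.8],[0,0,0,0,0,0,0.8],[0,0,0,0,0,0,0.8]]}}

```text
time: 7.9
tool_pos: [467.3, -31.2, 85.1]
tcp_rot: [180.0, -0.2, 170.9]
ft_force: [0.2, 0.6, -2.6]
finger_gap: 31.6
```

Call:
{"api": "jog_arm", "payload": {"targets": [[0,0,0,0,0,0,0.8],[0,0,0,0,0,0,0.8]]}}

```text
time: 8.07
tool_pos: [467.4, -31.2, 85.2]
tcp_rot: [180.0, -0.2, 170.9]
ft_force: [0.7, -0.1, -3.2]
finger_gap: 31.5
```

Call:
{"api": "jog_arm", "payload": {"targets": [[0,0,0,0,0,0,0.8]]}}

```text
time: 8.15
tool_pos: [467.5, -31.2, 85.3]
tcp_rot: [180.0, -0.2, 170.9]
ft_force: [-0.6, 0.4, -1.2]
finger_gap: 31.9
```

Case B pulls about 2.4 N, so it is empty too. I'll set it back down.

Call:
{"api": "jog_arm", "payload": {"targets": [[0,0,0.01,0,0,0,0.8],[0,0,0.018,0,0,0,0.8],[0,0,0.0235,0,0,0,0.8],[0,0,0.0245,0,0,0,0.8],[0,0,0.0245,0,0,0,0.8]]}}

```text
time: 8.57
tool_pos: [467.0, -31.2, 60.5]
tcp_rot: [180.0, -0.3, 170.9]
ft_force: [-2.4, -0.5, 3.3]
finger_gap: 31.6
```

Call:
{"api": "jog_arm", "payload": {"targets": [[0,0,0,0,0,0,0.8],[0,0,0,0,0,0,0.8],[0,0,0,0,0,0,0.8]]}}

```text
time: 8.82
tool_pos: [467.3, -31.2, 60.5]
tcp_rot: [180.0, -0.2, 170.9]
ft_force: [-1.0, 0.1, -1.2]
finger_gap: 31.1
```

Call:
{"api": "jog_arm", "payload": {"targets": [[0,0,0,0,0,0,0.6],[0,0,0,0,0,0,0.4],[0,0,0,0,0,0,0.1],[0,0,0,0,0,0,0],[0,0,0,0,0,0,0]]}}

```text
time: 9.23
tool_pos: [467.7, -31.3, 61.1]
tcp_rot: [180.0, -0.2, 170.9]
ft_force: [-0.3, 0.4, 0.4]
finger_gap: 80.5
```

```bash
python3 -c "
from h import *
rows(463.8,-180.3,175,199.4)"
```

```text
t 9.23 p [467.7 -31.3  61.1] rpy [180.   -0.2 170.9] F [-0.28  0.37  0.38] gap 80.5
  shift [-0.0194, -0.1478, -0.114] turn [0.0008, -0.0026, -0.4975] rows>= 4.5
```

Call:
{"api": "jog_arm", "payload": {"targets": [[0,0,-0.04,0,0,0,0],[0,0,-0.08,0,0,0,0],[0,0,-0.114,0,0,0,0],[-0.019,-0.148,-0.114,0,0,-0.4975,0],[-0.019,-0.148,-0.114,0,0,-0.4975,0]]}}

```text
time: 9.65
tool_pos: [468.4, -103.7, 178.7]
tcp_rot: [-179.9, 0.2, -176.2]
ft_force: [0.4, 0.2, -0.9]
finger_gap: 85.4
```

```bash
python3 -c "
from h import *
rows(463.8,-180.3,165,199.4)"
```

```text
t 9.65 p [ 468.4 -103.7  178.7] rpy [-179.9    0.2 -176.2] F [ 0.43  0.16 -0.87] gap 85.4
  shift [0.0097, -0.0761, 0.0138] turn [-0.002, 0.0035, -0.2722] rows>= 2.2
```

Call:
{"api": "jog_arm", "payload": {"targets": [[0.008,-0.076,0.014,0,0.002,-0.272,0],[0.008,-0.076,0.014,0,0.002,-0.272,0],[0.008,-0.076,0.014,0,0.002,-0.272,0],[0.008,-0.076,0.014,0,0.002,-0.272,0],[0.008,-0.076,0.014,0,0.002,-0.272,0]]}}

```text
time: 10.07
tool_pos: [462.2, -179.9, 160.8]
tcp_rot: [179.9, -0.3, -161.3]
ft_force: [-0.7, -0.4, -0.2]
finger_gap: 85.4
```

```bash
python3 -c "
from h import *
rows(463.8,-180.3,62,199.4)"
```

```text
t 10.07 p [ 462.2 -179.9  160.8] rpy [ 179.9   -0.3 -161.3] F [-0.7  -0.41 -0.21] gap 85.4
  shift [-0.0018, -0.0011, 0.0988] turn [0.0025, -0.0046, -0.0119] rows>= 2.4
```

Call:
{"api": "jog_arm", "payload": {"targets": [[-0.001,-0.001,0.035,0,0,-0.012,0],[-0.001,-0.001,0.07,0,0,-0.012,0],[-0.001,-0.001,0.095,0,0,-0.012,0],[-0.001,-0.001,0.1,0,0,-0.012,0],[-0.001,-0.001,0.1,0,0,-0.012,0]]}}

```text
time: 10.48
tool_pos: [461.8, -178.6, 59.3]
tcp_rot: [179.7, -0.4, -160.4]
ft_force: [0.3, 0.4, 0.3]
finger_gap: 85.4
```

Call:
{"api": "jog_arm", "payload": {"targets": [[0,0,0,0,0,0,0],[0,0,0,0,0,0,0],[0,0,0,0,0,0,0]]}}

```text
time: 10.73
tool_pos: [464.9, -181.1, 63.3]
tcp_rot: [-179.9, -0.1, -160.4]
ft_force: [0.2, 0.1, 0.5]
finger_gap: 85.4
```

```bash
python3 -c "
from h import *
rows(463.8,-180.3,62,199.4)
t=r.snapshot('top');cv2.imwrite('pics/t2.png',t['pixels'][:,:,::-1])
print(tops(t,[(290,185,325,270),(365,240,412,330)]))"
```

```text
t 10.73 p [ 464.9 -181.1   63.3] rpy [-1.799e+02 -1.000e-01 -1.604e+02] F [0.24 0.09 0.53] gap 85.4
  shift [0.0008, 0.0011, 0.0013] turn [-0.001, -0.0018, 0.0036] rows>= 0.0
[(558.4, 133.8, 124.4, 30.6, 9.6), (483.3, -34.5, 97.1, 29.2, -9.0)]
```

View pics/t2.png

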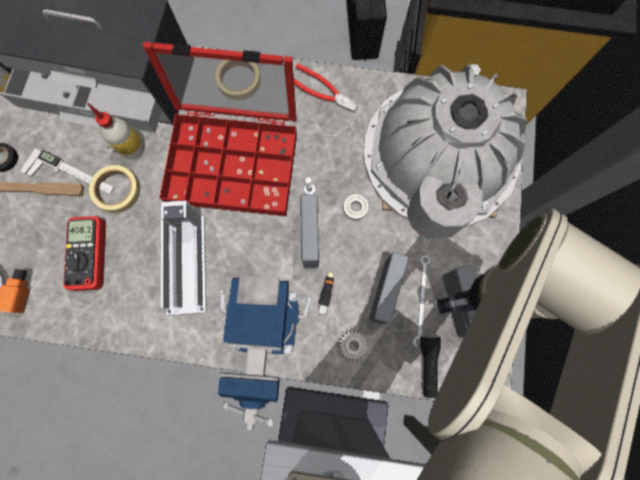

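The picture shows A at (310,230) and B at (388,287), both standing where they were (B is partly in shadow). The gripper is around C at (460,295). I'll close on C and lift it.

Call:
{"api": "jog_arm", "payload": {"targets": [[0.001,0.001,0.001,0,0,0,0.3],[0.001,0.001,0.001,0,0,0,0.6],[0.001,0.001,0.001,0,0,0,0.8],[0.001,0.001,0.001,0,0,0,0.8],[0.001,0.001,0.001,0,0,0,0.8]], "newtons": 80}}

```text
time: 11.2
tool_pos: [462.0, -180.1, 60.2]
tcp_rot: [179.9, -0.2, -160.4]
ft_force: [-0.1, 0.0, 0.7]
finger_gap: 31.5
```

Call:
{"api": "jog_arm", "payload": {"targets": [[0,0,0,0,0,0,0.8],[0,0,-0.006,0,0,0,0.8],[0,0,-0.015,0,0,0,0.8],[0,0,-0.022,0,0,0,0.8],[0,0,-0.025,0,0,0,0.8]]}}

```text
time: 11.62
tool_pos: [462.4, -180.0, 86.2]
tcp_rot: [179.9, -0.2, -160.4]
ft_force: [0.5, 0.2, -6.7]
finger_gap: 31.2
```

Call:
{"api": "jog_arm", "payload": {"targets": [[0,0,0,0,0,0,0.8],[0,0,0,0,0,0,0.8],[0,0,0,0,0,0,0.8],[0,0,0,0,0,0,0.8]]}}

```text
time: 11.95
tool_pos: [461.6, -179.7, 84.4]
tcp_rot: [179.8, -0.3, -160.4]
ft_force: [-0.2, 0.5, -7.5]
finger_gap: 31.3
```

```bash
python3 -c "
from h import *
rows(463.8,-180.3,280,199.4)"
```

```text
t 11.95 p [ 461.6 -179.7   84.4] rpy [ 179.8   -0.3 -160.4] F [-0.21  0.52 -7.5 ] gap 31.3
  shift [-0.0008, -0.0008, -0.1956] turn [0.0026, -0.0053, 0.0035] rows>= 4.7
```

C pulls about 7 N, so it is the loaded one. I'll raise it and carry it over the vice.

Call:
{"api": "jog_arm", "payload": {"targets": [[0,0,-0.03,0,0,0,0.8],[0,0,-0.065,0,0,0,0.8],[0,0,-0.1,0,0,0,0.8],[0,0,-0.14,0,0,0,0.8],[0,0,-0.18,0,0,0,0.8]]}}

```text
time: 12.37
tool_pos: [462.1, -179.5, 265.7]
tcp_rot: [179.8, -0.3, -160.4]
ft_force: [1.2, -1.3, -7.7]
finger_gap: 30.8
```

```bash
python3 -c "
from h import *
rows(453.8,364.1,280,192.2)"
```

```text
t 12.37 p [ 462.1 -179.5  265.7] rpy [ 179.8   -0.3 -160.4] F [ 1.21 -1.29 -7.67] gap 30.8
  shift [-0.1745, 0.515, -0.0136] turn [0.0029, -0.006, 0.1292] rows>= 13.0
```

Call:
{"api": "jog_arm", "payload": {"targets": [[-0.007,0.02,-0.015,0,0,0.02,0.8],[-0.017,0.05,-0.02,0,0,0.04,0.8],[-0.029,0.085,-0.02,0,0,0.06,0.8],[-0.042,0.123,-0.02,0,0,0.08,0.8],[-0.055,0.161,-0.02,0,0,0.1,0.8]]}}

```text
time: 12.78
tool_pos: [460.4, -8.5, 284.8]
tcp_rot: [179.9, -0.3, -166.3]
ft_force: [1.7, -0.3, -7.0]
finger_gap: 31.1
```

```bash
python3 -c "
from h import *
rows(453.8,364.1,280,192.2)"
```

```text
t 12.78 p [460.4  -8.5 284.8] rpy [ 179.9   -0.3 -166.3] F [ 1.66 -0.29 -6.99] gap 31.1
  shift [-0.0821, 0.3635, 0.005] turn [0.0015, -0.0047, 0.0268] rows>= 8.9
```

Call:
{"api": "jog_arm", "payload": {"targets": [[-0.009,0.04,0,0,0,0.01,0.8],[-0.018,0.08,0,0,0,0.02,0.8],[-0.027,0.12,0,0,0,0.027,0.8],[-0.036,0.16,0,0,0,0.027,0.8],[-0.045,0.2,0,0,0,0.027,0.8]]}}

```text
time: 13.2
tool_pos: [455.8, 197.1, 284.7]
tcp_rot: [179.9, -0.3, -167.7]
ft_force: [1.9, 0.0, -7.1]
finger_gap: 31.4
```

```bash
python3 -c "
from h import *
rows(453.8,364.1,280,192.2)"
```

```text
t 13.2 p [455.8 197.1 284.7] rpy [ 179.9   -0.3 -167.7] F [ 1.91  0.05 -7.09] gap 31.4
  shift [-0.0337, 0.1635, 0.0047] turn [0.0012, -0.0051, 0.0022] rows>= 4.0
```

Call:
{"api": "jog_arm", "payload": {"targets": [[-0.008,0.04,0,0,0,0.002,0.8],[-0.016,0.08,0,0,0,0.002,0.8],[-0.024,0.115,0,0,0,0.002,0.8],[-0.03,0.143,0,0,0,0.002,0.8],[-0.033,0.156,0,0,0,0.002,0.8]]}}

```text
time: 13.62
tool_pos: [454.3, 358.2, 284.0]
tcp_rot: [179.9, -0.4, -167.6]
ft_force: [1.4, -0.5, -7.4]
finger_gap: 31.1
```

Call:
{"api": "jog_arm", "payload": {"targets": [[0,0,0,0,0,0,0.8],[0,0,0,0,0,0,0.8],[0,0,0,0,0,0,0.8]]}}

```text
time: 13.87
tool_pos: [455.5, 353.6, 284.6]
tcp_rot: [180.0, -0.3, -167.8]
ft_force: [0.1, -0.5, -7.7]
finger_gap: 30.9
```

```bash
python3 -c "
from h import *
rows(453.8,364.1,140,192.2)"
```

```text
t 13.87 p [455.5 353.6 284.6] rpy [ 180.    -0.3 -167.8] F [ 0.14 -0.51 -7.74] gap 30.9
  shift [-0.0014, 0.0106, 0.1446] turn [0.0003, -0.0057, -0.0003] rows>= 3.5
```

Call:
{"api": "jog_arm", "payload": {"targets": [[-0.0015,0.0105,0.01,0,-0.005,0,0.8],[-0.0015,0.0105,0.04,0,-0.005,0,0.8],[-0.0015,0.0105,0.08,0,-0.005,0,0.8],[-0.0015,0.0105,0.115,0,-0.005,0,0.8],[-0.0015,0.0105,0.135,0,-0.005,0,0.8]]}}

```text
time: 14.28
tool_pos: [452.0, 362.8, 144.7]
tcp_rot: [-179.9, -0.3, -167.9]
ft_force: [-1.2, -1.2, -8.9]
finger_gap: 31.0
```

Call:
{"api": "jog_arm", "payload": {"targets": [[0,0,0,0,0,0,0.8],[0,0,0,0,0,0,0.8],[0,0,0,0,0,0,0.8]]}}

```text
time: 14.53
tool_pos: [455.3, 365.5, 152.3]
tcp_rot: [179.9, 0.2, -167.8]
ft_force: [0.4, -0.1, -5.8]
finger_gap: 31.4
```

```bash
python3 -c "
from h import *
rows(453.8,364.1,140,192.2)
t=r.snapshot('top');s=r.snapshot('scene')
print('vice',ray(t,231,277,155),ray(t,225,340,155))
cv2.imwrite('pics/t3.png',cv2.resize(t['pixels'][180:340,130:310,::-1],None,fx=3.7,fy=3.7))
cv2.imwrite('pics/s3.png',cv2.resize(s['pixels'][60:300,100:330,::-1],None,fx=2.5,fy=2.5))"
```

```text
t 14.53 p [455.3 365.5 152.3] rpy [ 179.9    0.2 -167.8] F [ 0.39 -0.12 -5.81] gap 31.4
  shift [0.0018, -0.001, 0.0123] turn [0.0024, 0.0031, -0.0007] rows>= 0.3
vice [438.35113815 249.90657543 155.        ] [333.7020746  240.27208727 155.        ]
```

View pics/t3.png

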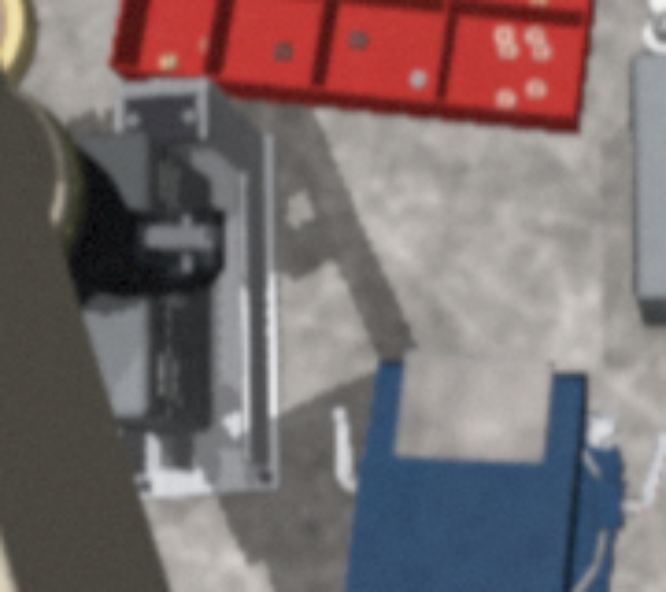

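View pics/s3.png

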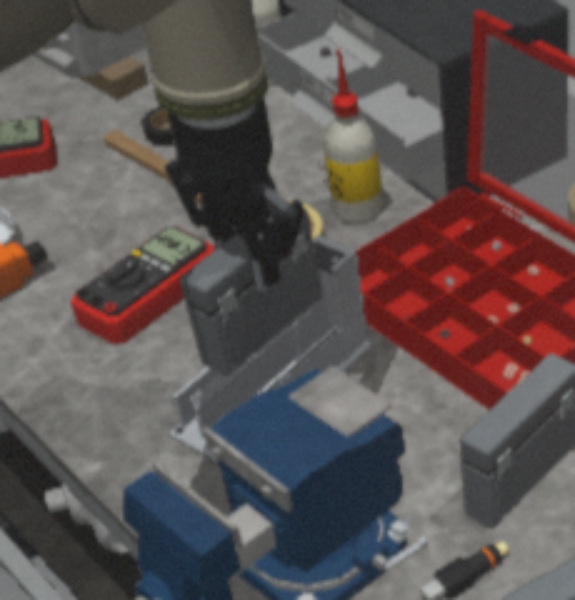

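The case hangs above the bay, clear of the strap. The top view shows its front-right top corner at zoom (148,415). I'll check its lateral position against the bay before lowering.

```bash
python3 -c "
from h import *
t=r.snapshot('top')
a=np.radians(12.2);O=np.array([468.5,367.3]);ex=np.array([np.cos(a),np.sin(a)]);ey=np.array([-ex[1],ex[0]])
S=lambda p:np.round([(p[:2]-O)@ex,(p[:2]-O)@ey],1)
Z=lambda x,y:(130+x/3.7-.36,180+y/3.7-.36)
print('tcp',S(r.sense()['tool_pos']))
for x,y,z in((148,417,192),(148,140,192),(209,430,92),(112,418,192)): print(S(ray(t,*Z(x,y),z)))
for n,x,y,z in (('Rwall top far',244,180,48),('Rwall near',248,460,48),('R out near',276,480,8),('front R',278,488,8),('strapR',205,88,118),('strapL',118,88,118)): print(n,S(ray(t,*Z(x,y),z)))
rows(453.8,364.4,100,192.2)
"
```

```text
tcp [-12.8   1.6]
[-77.4 -16.1]
[ 47.8 -15.7]
[-74.6 -13.4]
[-76.7  -0.4]
Rwall top far [ 63.1 -20. ]
Rwall near [-87.  -20.7]
R out near [-95.4 -25. ]
front R [-99.8 -26. ]
strapR [ 94.1 -19.8]
strapL [97.1 23.7]
t 14.68 p [455.7 366.1 153.2] rpy [ 179.8    0.3 -167.8] F [-0.52 -0.35 -6.65] gap 31.1
  shift [0.0025, -0.0014, 0.0531] turn [0.0031, 0.0048, -0.0001] rows>= 1.3
```

Call:
{"api": "jog_arm", "payload": {"targets": [[0.001,-0.0005,0.01,0,0.003,0,0.8],[0.001,-0.0005,0.02,0,0.003,0,0.8],[0.001,-0.0005,0.026,0,0.003,0,0.8],[0.001,-0.0005,0.026,0,0.003,0,0.8],[0.001,-0.0005,0.026,0,0.003,0,0.8]]}}

```text
time: 15.1
tool_pos: [452.4, 364.0, 122.7]
tcp_rot: [180.0, -0.3, -167.8]
ft_force: [-0.4, 0.4, -7.0]
finger_gap: 31.1
```

Call:
{"api": "jog_arm", "payload": {"targets": [[0,0,0,0,0,0,0.8],[0,0,0,0,0,0,0.8],[0,0,0,0,0,0,0.8]]}}

```text
time: 15.35
tool_pos: [453.5, 364.8, 124.6]
tcp_rot: [179.9, -0.1, -167.8]
ft_force: [-0.3, -0.4, -6.8]
finger_gap: 31.2
```

```bash
python3 -c "
from h import *
rows(454.6,365.3,100,192.2)
"
```

```text
t 15.35 p [453.5 364.8 124.6] rpy [ 1.799e+02 -1.000e-01 -1.678e+02] F [-0.31 -0.42 -6.85] gap 31.2
  shift [-0.0013, 0.0002, 0.0246] turn [0.0016, -0.002, 0.0002] rows>= 0.6
```

Call:
{"api": "jog_arm", "payload": {"targets": [[-0.001,0,0.004,0,-0.002,0,0.8],[-0.001,0,0.008,0,-0.002,0,0.8],[-0.001,0,0.012,0,-0.002,0,0.8],[-0.001,0,0.016,0,-0.002,0,0.8],[-0.001,0,0.02,0,-0.002,0,0.8]]}}

```text
time: 15.77
tool_pos: [454.3, 365.3, 104.2]
tcp_rot: [179.9, 0.0, -167.8]
ft_force: [-0.5, 1.2, -6.8]
finger_gap: 31.4
```

Call:
{"api": "jog_arm", "payload": {"targets": [[0,0,0,0,0,0,0.8],[0,0,0.004,0,0,0,0.8],[0,0,0.008,0,0,0,0.8]]}}

```text
time: 16.02
tool_pos: [454.3, 365.3, 96.2]
tcp_rot: [179.9, -0.0, -167.8]
ft_force: [-0.3, 3.5, -5.1]
finger_gap: 30.9
```

```bash
python3 -c "
from h import *
rows(454.6,365.3,70,192.2); print(r.sense()['wrist_torque'])
"
```

```text
t 16.02 p [454.3 365.3  96.2] rpy [ 179.9   -0.  -167.8] F [-0.29  3.52 -5.11] gap 30.9
  shift [-0.0003, -0.0001, 0.0262] turn [0.0021, -0.0, 0.0004] rows>= 0.6
[0.8145478  0.0568645  0.22117985]
```

Call:
{"api": "jog_arm", "payload": {"targets": [[0,0.001,0.004,0,0,0,0.8],[0,0.001,0.009,0,0,0,0.8],[0,0.001,0.013,0,0,0,0.8],[0,0.001,0.017,0,0,0,0.8]]}}

```text
time: 16.35
tool_pos: [453.6, 365.4, 78.2]
tcp_rot: [180.0, -0.1, -167.8]
ft_force: [0.4, 0.4, -6.6]
finger_gap: 31.2
```

```bash
python3 -c "
from h import *
rows(454.6,365.3,70,192.2); print(r.sense()['wrist_torque'])
"
```

```text
t 16.35 p [453.6 365.4  78.2] rpy [ 1.800e+02 -1.000e-01 -1.678e+02] F [ 0.36  0.44 -6.57] gap 31.2
  shift [-0.001, -0.0003, 0.0082] turn [0.0007, -0.0016, 0.0001] rows>= 0.2
[0.12337873 0.00680052 0.04665528]
```

Contact has cleared. I'll lower it to the floor.

Call:
{"api": "jog_arm", "payload": {"targets": [[0,0,0.003,0,0,0,0.8],[0,0,0.006,0,0,0,0.8],[0,0,0.008,0,0,0,0.8],[0,0,0.0095,0,0,0,0.8],[0,0,0.0095,0,0,0,0.8]]}}

```text
time: 16.77
tool_pos: [453.7, 365.5, 69.2]
tcp_rot: [179.9, -0.1, -167.8]
ft_force: [0.4, -1.4, -6.7]
finger_gap: 31.1
```

Call:
{"api": "jog_arm", "payload": {"targets": [[0,0,0,0,0,0,0.8],[0,0,0,0,0,0,0.8],[0,0,0,0,0,0,0.8]]}}

```text
time: 17.02
tool_pos: [454.1, 365.9, 69.9]
tcp_rot: [179.9, -0.0, -167.8]
ft_force: [0.0, 0.1, -7.2]
finger_gap: 31.1
```

```bash
python3 -c "
from h import *
rows(492.9,373.6,68.5,192.2); print(r.sense()['wrist_torque'])
"
```

```text
t 17.02 p [454.1 365.9  69.9] rpy [ 179.9   -0.  -167.8] F [ 0.04  0.07 -7.22] gap 31.1
  shift [-0.0396, -0.0007, 0.0014] turn [0.0014, -0.0003, 0.0002] rows>= 1.0
[ 0.05598746  0.00651993 -0.01388121]
```

Call:
{"api": "jog_arm", "payload": {"targets": [[0,0,0.001,0,0,0,0.8],[0,0,0.002,0,0,0,0.8],[0,0,0.0025,0,0,0,0.8],[0,0,0.0025,0,0,0,0.8]]}}

```text
time: 17.35
tool_pos: [454.4, 366.0, 68.2]
tcp_rot: [179.9, 0.0, -167.8]
ft_force: [-1.0, -1.4, 3.4]
finger_gap: 30.8
```

Call:
{"api": "jog_arm", "payload": {"targets": [[0,0,0,0,0,0,0.8],[0,0,0,0,0,0,0.8]]}}

```text
time: 17.52
tool_pos: [454.5, 366.0, 68.3]
tcp_rot: [179.9, 0.0, -167.8]
ft_force: [-2.4, -3.4, 7.0]
finger_gap: 31.2
```

On the floor at z=68.2, as predicted. Now I'll slide towards the stop.

Call:
{"api": "jog_arm", "payload": {"targets": [[-0.004,0,-0.0008,0,0,0,0.8],[-0.01,0,-0.0008,0,0,0,0.8],[-0.017,0,-0.0008,0,0,0,0.8],[-0.024,0,-0.0008,0,0,0,0.8],[-0.03,0,-0.0008,0,0,0,0.8]]}}

```text
time: 17.93
tool_pos: [483.0, 372.6, 68.2]
tcp_rot: [179.9, -0.1, -167.8]
ft_force: [-6.1, -1.0, 4.8]
finger_gap: 30.8
```

```bash
python3 -c "
from h import *
rows(492.9,374.2,68.5,192.2); print(r.sense()['wrist_torque'])
"
```

```text
t 17.93 p [483.  372.6  68.2] rpy [ 1.799e+02 -1.000e-01 -1.678e+02] F [-6.13 -1.01  4.82] gap 30.8
  shift [-0.01, -0.0005, -0.0003] turn [0.0019, -0.0017, 0.0005] rows>= 0.2
[-0.18335701  1.31728986  0.04647995]
```

Call:
{"api": "jog_arm", "payload": {"targets": [[-0.002,0,0,0,0,0,0.8],[-0.004,0,0,0,0,0,0.8],[-0.006,0,0,0,0,0,0.8]]}}

```text
time: 18.18
tool_pos: [488.5, 373.7, 68.2]
tcp_rot: [179.9, -0.1, -167.8]
ft_force: [-7.1, -0.8, 5.9]
finger_gap: 31.0
```

Call:
{"api": "jog_arm", "payload": {"targets": [[-0.002,0,0,0,0,0,0.8],[-0.004,0,0,0,0,0,0.8]]}}

```text
time: 18.35
tool_pos: [492.0, 374.5, 68.2]
tcp_rot: [179.9, -0.2, -167.8]
ft_force: [-21.9, -7.2, 19.7]
finger_gap: 31.1
```

Call:
{"api": "jog_arm", "payload": {"targets": [[-0.001,0,-0.0005,0,0,0,0.8],[-0.0015,0,-0.0005,0,0,0,0.8],[-0.0015,0,-0.0005,0,0,0,0.8]]}}

```text
time: 18.6
tool_pos: [491.9, 374.5, 68.2]
tcp_rot: [179.9, -0.3, -167.8]
ft_force: [-14.9, -4.0, 9.6]
finger_gap: 31.3
```

```bash
python3 -c "
from h import *
rows(492.9,374.2,68.5,192.2); print(r.sense()['wrist_torque'])
t=r.snapshot('top');s=r.snapshot('scene')
cv2.imwrite('pics/t4.png',cv2.resize(t['pixels'][180:340,130:310,::-1],None,fx=3.7,fy=3.7))
cv2.imwrite('pics/s4.png',cv2.resize(s['pixels'][100:280,120:300,::-1],None,fx=3.3,fy=3.3))"
```

```text
t 18.6 p [491.9 374.5  68.2] rpy [ 179.9   -0.3 -167.8] F [-14.89  -4.03   9.64] gap 31.3
  shift [-0.0009, -0.0005, -0.0003] turn [0.0012, -0.0057, 0.0008] rows>= 0.0
[-0.31797729  2.16993588  0.05811644]
```

View pics/s4.png

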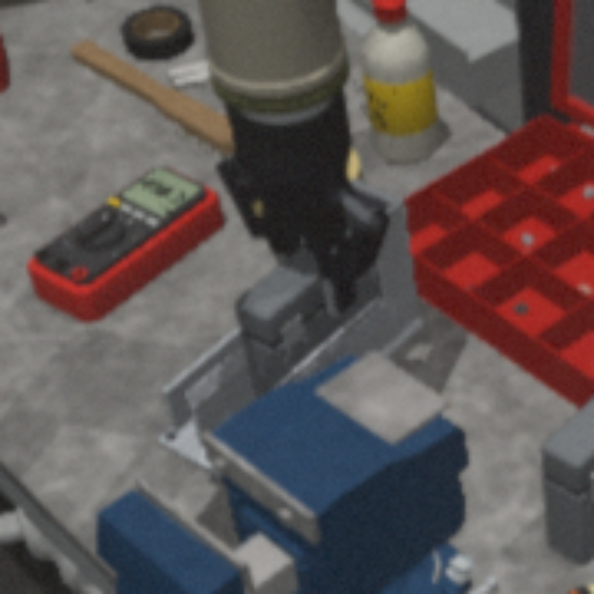

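View pics/t4.png

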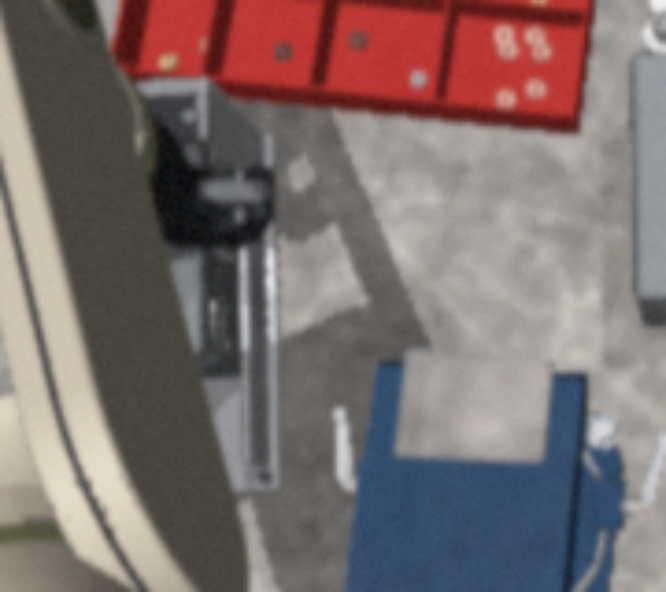

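The case is under the strap and held against a resistance, with the gripper clear of the strap. I'll push once more, firmly, to confirm it is on the stop.

Call:
{"api": "jog_arm", "payload": {"targets": [[-0.001,0,-0.0005,0,0,0,0.8],[-0.002,0,-0.0005,0,0,0,0.8],[-0.002,0,-0.0005,0,0,0,0.8],[-0.002,0,-0.0005,0,0,0,0.8]]}}

```text
time: 19.03
tool_pos: [491.9, 374.4, 68.2]
tcp_rot: [180.0, -0.6, -167.7]
ft_force: [-24.5, -7.4, 14.7]
finger_gap: 31.0
```

Call:
{"api": "jog_arm", "payload": {"targets": [[0,0,0,0,0,0,0.8],[0,0,0,0,0,0,0.8]]}}

```text
time: 19.2
tool_pos: [491.9, 374.4, 68.2]
tcp_rot: [180.0, -0.6, -167.7]
ft_force: [-24.7, -7.8, 13.0]
finger_gap: 31.5
```

Call:
{"api": "jog_arm", "payload": {"targets": [[0,0,0,0,0,0,0.6],[0,0,0,0,0,0,0.4],[0,0,0,0,0,0,0.2],[0,0,0,0,0,0,0.2],[0,0,0,0,0,0,0.2]]}}

```text
time: 19.62
tool_pos: [496.9, 375.1, 69.1]
tcp_rot: [179.9, 0.0, -167.8]
ft_force: [0.6, -0.3, 0.4]
finger_gap: 68.3
```

```bash
python3 -c "
from h import *
rows(491.9,374.5,220,192.2)"
```

```text
t 19.62 p [496.9 375.1  69.1] rpy [ 179.9    0.  -167.8] F [ 0.61 -0.27  0.39] gap 68.3
  shift [0.005, 0.0007, -0.1509] turn [0.0016, 0.0001, -0.0001] rows>= 3.6
```

Call:
{"api": "jog_arm", "payload": {"targets": [[0.004,0,-0.01,0,0,0,0.2],[0.005,0,-0.04,0,0,0,0.2],[0.005,0,-0.08,0,0,0,0.2],[0.005,0,-0.12,0,0,0,0.2],[0.005,0,-0.16,0,0,0,0.2]]}}

```text
time: 20.03
tool_pos: [491.1, 373.4, 231.3]
tcp_rot: [179.9, -0.0, -167.8]
ft_force: [0.3, 1.6, 0.1]
finger_gap: 68.6
```

Call:
{"api": "jog_arm", "payload": {"targets": [[0,0.04,-0.02,0,0,0,0.2],[0,0.08,-0.04,0,0,0,0.2],[0,0.12,-0.06,0,0,0,0.2],[0,0.16,-0.06,0,0,0,0.2],[0,0.2,-0.06,0,0,0,0.2]]}}

```text
time: 20.45
tool_pos: [450.5, 566.3, 293.5]
tcp_rot: [179.7, 0.2, -167.8]
ft_force: [1.4, 0.5, -0.2]
finger_gap: 68.4
```

```bash
python3 -c "
from h import *
rows(491.9,374.5,220,192.2)
t=r.snapshot('top');s=r.snapshot('scene')
cv2.imwrite('pics/t5.png',t['pixels'][:,:,::-1])
cv2.imwrite('pics/t5z.png',cv2.resize(t['pixels'][180:340,130:310,::-1],None,fx=3.7,fy=3.7))
cv2.imwrite('pics/s5.png',s['pixels'][:,:,::-1])
cv2.imwrite('pics/s5z.png',cv2.resize(s['pixels'][100:280,120:300,::-1],None,fx=3.3,fy=3.3))
print(tops(t,[(290,185,325,270),(365,240,412,330)]))"
```

```text
t 20.45 p [450.5 566.3 293.5] rpy [ 179.7    0.2 -167.8] F [ 1.36  0.47 -0.22] gap 68.4
  shift [0.0003, -0.1966, 0.0726] turn [0.0046, 0.0039, -0.0006] rows>= 5.0
[(559.4, 133.2, 126.5, 30.1, 10.3), (467.9, -32.0, 127.2, 28.4, -9.1)]
```

View pics/t5.png

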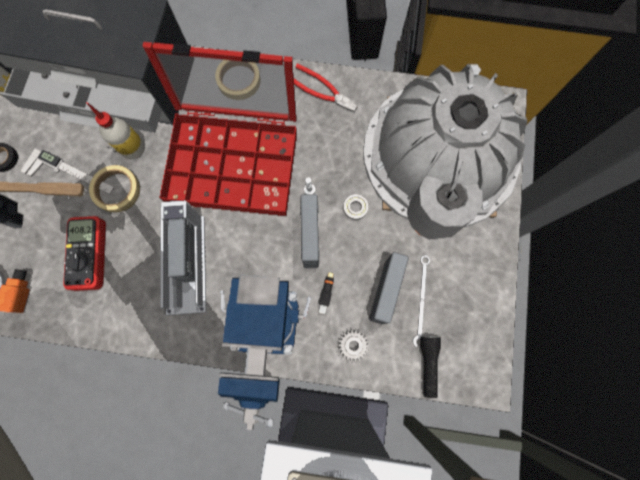

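View pics/t5z.png

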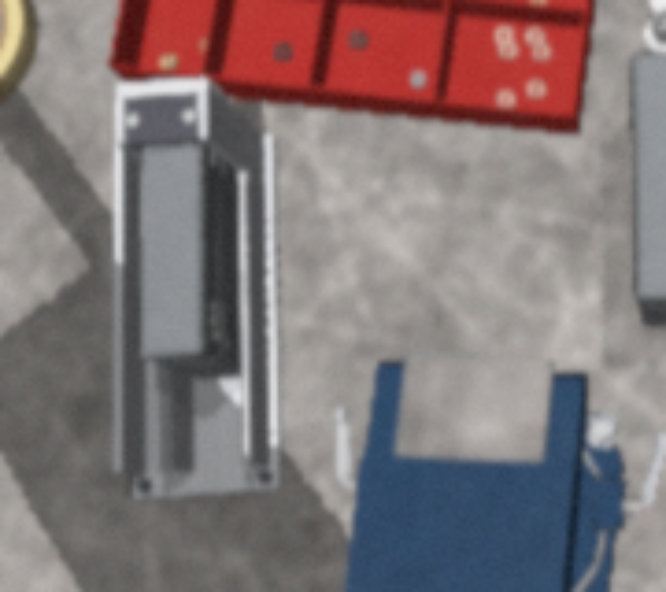

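View pics/s5.png

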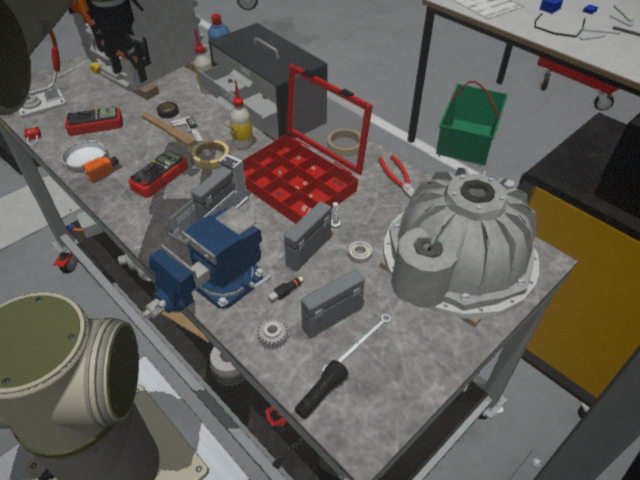

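View pics/s5z.png

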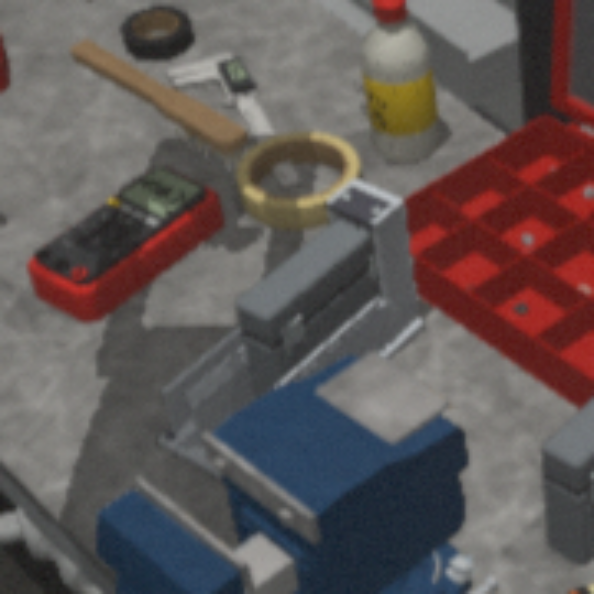

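The case stands upright in the bay with its far end under the strap. A and B are upright at their old places, and the bystanders look unmoved. Next I'll check the front end's depth against the strap edge, working in the stand frame.

```bash
python3 -c "
from h import *
t=r.snapshot('top');s=r.snapshot('scene')
a=np.radians(12.2);O=np.array([468.5,367.3]);ex=np.array([np.cos(a),np.sin(a)]);ey=np.array([-ex[1],ex[0]])
S=lambda p:np.round([(p[:2]-O)@ex,(p[:2]-O)@ey],1)
Z=lambda x,y:(130+x/3.7-.36,180+y/3.7-.36)
Q=lambda x,y:(120+x/3.3-.35,100+y/3.3-.35)
for n,x,y,z in(('case front L',142,357,108),('case front R',201,355,108),('strap near',160,143,118),('base front',205,490,8)): print(n,S(ray(t,*Z(x,y),z)))
for n,x,y,z in(('case frontL',240,308,108),('case frontR',275,335,108),('strap nearL',330,203,118),('strap nearR',378,225,118)): print(n,S(ray(s,*Q(x,y),z)))
"
```

```text
case front L [-38.2  14.5]
case front R [-39.2 -14.3]
strap near [67.   2.6]
base front [-98.1  13.4]
case frontL [-40.    8.6]
case frontR [-46.8 -28.8]
strap nearL [69.4 22.7]
strap nearR [ 69.5 -20.9]
```

```bash
python3 -c "
from bench import r
print(r.hand_in())"
```

```text
the job is handed in; nothing more can be done
None
```

The loaded case is in the wide bay, under the strap and against the end stop, and I've handed the job in at about 21 s of the 72 s allowed.

- **Weighing:** I lifted all three. A pulled about 2.6 N and B about 2.4 N, so both are empty; I set them back where they stood. C pulled about 7 N, so it is the loaded one.
- **Placing:** I carried C over the vice and lowered it into the bay 39 mm short of home. One side touched lightly on the way in, with about 3.5 N on the wrist, so I shifted 1 mm and it cleared. I then slid it under the strap until it would go no further. The tool held its position to 0.1 mm under about 26 N of push.
- **Checks that agreed:** In the top view the case's front end is at about x = -38.7 mm in the stand's frame, against -38 expected for fully home. A and B are upright and within about 2 mm of their first positions. The bystanders look unmoved by eye; I did not measure them.
- **Check that disagreed:** Rough corner readings in the oblique scene view put the front end at -40 and -47 mm. I put this down to poor corner picks, because their sideways values were off as well. I relied on the top view and the firm stop instead.

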